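# Switch a locked selector valve to its other port

## Task

Switch the selector valve on the bench from its blue port to its yellow port. Pull the red lock knob up until it clicks and stays out, turn the black bar handle clockwise (seen from above) until it clicks past its detent at the yellow port, then push the red lock knob fully back down so that the valve is locked there. Leave the beaker and the two vials beside the valve standing where they are.

Things in the scene. Friction and masses are not known exactly. Their poses are not given: they have to be found in the camera images.
- valve: Selector valve on an aluminium plate 110 (x) x 200 (y) x 8 mm, bolted to the bench. Origin: centre of the plate's underside; z up. Upright axes in its frame: selector at x 0, y +45 mm; lock knob at x 0, y -45 mm. Under the selector a round steel valve body (radius 34 mm) with blue fitting and plate patch at its -x side, yellow ones at its +x side. Nothing within 60 mm of the bar at grip height.
- selector_grip (a point): On the turning axis, inside the black bar handle, 92 mm above the bench: the height to grip. Bar 50 long, 14 wide, 34 mm high, flat upright sides, top 12 mm above this point; below it a stem of radius 10 mm, 24 mm high, on a dark disc of radius 44 mm with a raised notched steel rim, its top 53 mm above the bench. x axis: along the bar to its white-striped end; z up; it turns with the bar.
- selector (a joint): Bar angle (rad): 0 to 0.06 at the blue port (start), grows clockwise seen from above, hard stop 2.60. Unlocked it turns with about 0.04 N m and stays where left up to 2.1; from there a sprung detent resists with up to 0.4 N m and throws it back if let go before 2.33; past that it snaps on to 2.5 or more: the click at the yellow port. 150 degrees is too far for one grasp of most wrists: regrasp.
- lock (a joint): How far the red lock knob is pulled up (m): 0 home, 0.010 fully out (stop). Bistable: about 4.5 N takes it over the middle either way, then it snaps on and stays. Home, its tongue lies in a notch of the selector's rim and blocks turning; out, the selector is free. It goes home only with the selector at a port (yellow: 2.49 to 2.60, i.e. clicked); elsewhere the tongue lands on the rim.
- lock_top (a point): Centre of the top face of the red lock knob, a ribbed upright cylinder, 24 mm diameter, 28 mm high, on a 12 mm stem; 90 mm above the bench when home, 100 mm when out. A steel tongue 9 mm wide runs from under the knob to the selector's rim, its top 39 mm below this point.
- beaker_250: Loose low-form beaker, 72 mm diameter, 90 mm tall, upright beside the valve; origin at the centre of its underside. A bystander.
- vial_1: Loose vial with a blue cap, 23 mm diameter, 52 mm tall, upright beside the valve; origin at the centre of its underside. A bystander.
- vial_3: Loose vial with a red cap, 23 mm diameter, 52 mm tall, upright beside the valve; origin at the centre of its underside. A bystander.

How it is judged:
By the outcome, as a careful person would: the job done as asked, in the order asked, and still so for the second after the job is handed in, with the robot touching nothing.
It also fails if it takes over 58 s, if anything falls off the work surface, if the arm or the gripper's body presses on something with over 40 N, if the wrist force passes 120 N, or if a joint passes its speed limit or range.

## Robot

A 6-joint arm with a two-finger parallel gripper is mounted at the origin on a cart in front of the work surface, level with it; the furniture and walls round the work are solid. World frame = base frame: x ahead of the robot, y to its left, z up, the work surface at z = 0. Lengths are in m, angles in rad, forces in N, time in s.
With the tool pointing down it reaches from about 0.35 to 0.85 m from the base axis. Payload 8.1 kg.
Tool frame: the origin (TCP) lies midway between the tips of the shut fingers; the grasp point (between the pads) lies robot.grasp_offset behind it (robot.grasp_offset is the distance from the TCP to the grasp point, in m); z points along the fingers, y is the direction in which the jaws open and shut (so a half turn about z gives the same grasp; the last joint's range is limited). The gripper opens to 93 mm and grips with 3 to 60 N. Pads are 15 mm wide; open, the fingers measure 128 mm over their backs; the gripper's body (75 mm by 188 mm) begins 65 mm behind the grasp point.
Start: joints at [-1.411, 0.13, 1.488, -0, 1.523, -0.085], TCP at [0.145, -0.582, 0.219] pointing down, gripper open.
Joint ranges: [-2.96, 2.96], [-0.89, 2.26], [0.02, 2.5], [-1.34, 4.48], [0, 2.73], [-2.66, 2.66]. Speed limits (rad/s): [2.39, 2.39, 2.79, 3.14, 3.14, 3.14].

## Interface

Orientations are given as a rotation vector (axis times angle).
In Python, from plant import robot gives the robot as it stands.
- The arm moves only by the shell command python3 -m handwheel 'ROWS' [OPENING] [FORCE]. ROWS is text: rows parted by semicolons, each of 6 numbers parted by spaces: the shift along the world's x, y, z each as a share of 0.3 m, from -1 to 1, then the turn, a rotation vector about the world's x, y, z each as a share of 45 degrees, from -1 to 1. A call has 1 to 5 rows; each row is the pose to reach, as a shift and turn from the pose commanded when the call began; what a row does not reach only later rows make up. A row lasts 1/10 s, in which the tool goes at most 50 mm and 8.59 degrees, less where a joint would pass 70% of its speed; a pose out of reach is approached as far as the arm can. A call with a number of a shift or a turn outside -1 to 1 is refused whole. A call with a gripper value outside its range is refused whole. OPENING is the closure, from -1 (fully open) to 1 (shut), set as the call begins (- or left out, the last holds). The fingers move at their own pace and stop on an object; FORCE is the grip in N (left out, the last holds). Time passes only in rows, so rows that repeat a pose let the fingers close. It gives the time, the measured TCP pose, the force and the opening at its end, in the units of the state.
- robot.read_state(): the state, without advancing time (a new reading comes with each control period).
- robot.read_camera(name): name is "scene" or "top" or "wrist"; returns (picture, depth): 480x640x3 uint8, red, green, blue; 480x640 float32, m along the optical axis (not along the pixel's ray), 0 where there is no reading.
- robot.camera_model(name): a dict with "camera_matrix" (3x3 intrinsics, pixels), "pose" (4x4, takes a point from camera to world coordinates); the wrist camera has in their place "tool_from_camera" (4x4, takes a point from camera to tool coordinates, whose origin is the TCP and whose axes are the flange's). Camera axes: x right, y down, z forward; pixel columns grow to the right and rows downward; lengths in m; the calibration is good to about 2 mm. A picture is of the moment at which its call begins: read the wrist's pose just before it. camera_model takes no time and is no camera call.
- robot.close_job(): hands the job in, once; it reports no verdict.
Trained networks look in the newest picture that a camera, given by its name, has taken for a name from the list of things; names that differ only in an ending like _2 or _b are one class to them, and where a whole thing is asked for, a point or a joint stands for the part that bears it (a point fixed in the world has none). Each returns a list of dicts, best first, with "conf" (0 to 1); they miss things now and then, are a little off and sometimes report something else, mostly with a low value. They report only what shows in the picture. A call takes as long as a camera call.
- robot.look_for(camera, query): "rect" ([centre column, centre row, width, height] in pixels, round what is visible of it).
- robot.silhouettes(camera, query): "pixels" (480x640 bool, what is visible of it) and "rect" ([centre column, centre row, width, height] in pixels, round what is visible of it).
- robot.tip_of(camera, query): "at" ([row, column] in pixels: a listed point, or the origin of a listed thing).
The state is a dict: "t": time; "q": joint angles; "dq": joint speeds; "joint_torque": joint torques, N m; "tool_pos": TCP position; "orientation": TCP orientation; "force": force on the tool from outside, world axes, zero at the start; "wrist_torque": the same for the moment, N m; "opening": finger opening in m.
Only numpy, scipy, OpenCV 4.12 (cv2) and the standard library are available. Lean on these libraries where they do the work, as an engineer would, in place of code of your own. Each camera call takes 0.05 s, during which the arm holds its last target.

## Working session

There is one attempt and no reset: what is moved stays moved. The work goes in short steps, Python scripts to look and compute and a shell command to move; the robot and the scene stay as the last step left them, time stands still between calls to the robot, and variables do not carry over. Pictures are saved under pics/ and viewed, and the job is handed in when it is done.

```bash
ls; mkdir -p pics
cat > h.py <<'E'
import numpy as np, cv2
from scipy.spatial.transform import Rotation as R
from plant import robot
def save(n,p): cv2.imwrite('pics/'+n+'.png',cv2.cvtColor(p,cv2.COLOR_RGB2BGR))
def pose(cam,st=None):
    m=robot.camera_model(cam)
    if 'pose' in m: return np.array(m['camera_matrix']),np.array(m['pose'])
    T=np.eye(4);T[:3,:3]=R.from_rotvec(st['orientation']).as_matrix();T[:3,3]=st['tool_pos']
    return np.array(m['camera_matrix']),T@np.array(m['tool_from_camera'])
def unproj(K,T,u,v,d):
    return T[:3,:3]@(np.linalg.inv(K)@np.array([u,v,1.])*d)+T[:3,3]
def atz(K,T,u,v,z):
    r=T[:3,:3]@(np.linalg.inv(K)@np.array([u,v,1.])); return T[:3,3]+r*(z-T[2,3])/r[2]
E
python3 - <<'E'
from h import *
st=robot.read_state();print(st, robot.grasp_offset)
for c in ['scene','top']:
    p,d=robot.read_camera(c);save(c+'0',p)
    K,T=pose(c)
    print(c,T[:3,3])
    for q,z in [('selector_grip',.092),('lock_top',.09),('valve',0),('beaker_250',0),('vial_1',0),('vial_3',0)]:
        for r in robot.tip_of(c,q)[:2]:
            v,u=r['at'];print(q,round(r['conf'],2),int(u),int(v),atz(K,T,u,v,z).round(4))
print(robot.read_state()['t'])
E
```

```text
pics
{'t': 0.0, 'q': array([-1.41142235e+00,  1.31160351e-01,  1.48928811e+00,  5.34316007e-06,
        1.52298566e+00, -8.53807635e-02]), 'dq': array([ 0.0005596 , -0.00112832, -0.00056223, -0.00066059, -0.00106909,
       -0.00116957]), 'joint_torque': array([-1.56428436e-03, -5.59839499e+01, -4.91766930e+01,  7.66820298e-02,
        3.48586065e-02, -1.88646695e-04]), 'tool_pos': array([ 0.14533491, -0.58154352,  0.21758308]), 'orientation': array([-3.11627081e+00, -3.83275876e-01,  9.85558240e-05]), 'force': array([-0.52351965, -0.42785776,  0.87629352]), 'wrist_torque': array([ 0.0573612 , -0.00242266, -0.02269098]), 'opening': 0.09302635626003099} 0.0188
scene [0.04406419 0.29546601 0.73820193]
lock_top 0.82 342 239 [5.219e-01 4.000e-04 9.000e-02]
valve 0.95 323 287 [0.5092 0.0388 0.    ]
beaker_250 0.83 298 234 [0.6343 0.0251 0.    ]
vial_1 0.92 272 357 [0.4288 0.1687 0.    ]
vial_1 0.6 385 299 [ 0.4411 -0.0417  0.    ]
vial_3 0.92 272 357 [0.4288 0.1687 0.    ]
vial_3 0.6 385 299 [ 0.4411 -0.0417  0.    ]
top [0.33625305 0.02355068 1.13629755]
lock_top 0.63 326 249 [0.5234 0.0017 0.09  ]
valve 0.84 306 266 [0.5046 0.0372 0.    ]
valve 0.46 237 303 [0.4316 0.1685 0.    ]
beaker_250 0.89 310 199 [0.639  0.0313 0.    ]
vial_1 0.72 237 303 [0.4325 0.1684 0.    ]
vial_1 0.72 346 301 [ 0.4396 -0.0397  0.    ]
vial_3 0.72 237 303 [0.4325 0.1684 0.    ]
vial_3 0.72 346 301 [ 0.4396 -0.0397  0.    ]
0.7
```

View pics/scene0.png

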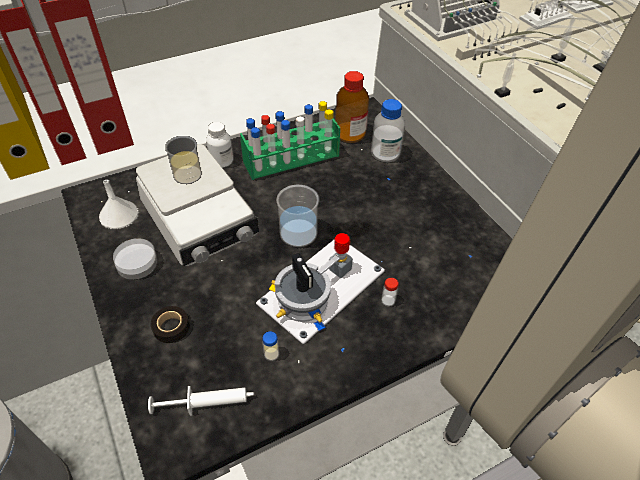

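View pics/top0.png

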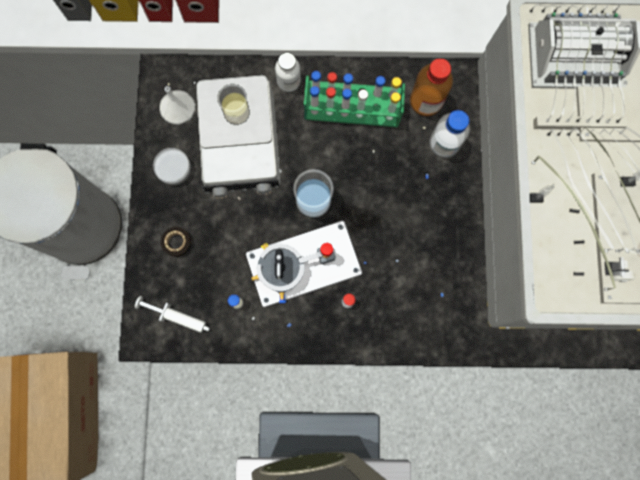

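The valve is at about (304,263) in the top view. The knob is at (326,249), the bar at about (279,265), the vials at (236,301) and (348,300), and the beaker at (313,193). Next I'll measure more precisely.

Run:
```python
from h import *
out=[]
for c,box in [('scene',(240,220,400,350)),('top',(235,180,375,320))]:
    p,d=robot.read_camera(c);K,T=pose(c)
    x0,y0,x1,y1=box
    save(c+'z',cv2.resize(p[y0:y1,x0:x1],None,fx=5 if c=='top' else 4.5,fy=5 if c=='top' else 4.5,interpolation=cv2.INTER_CUBIC)[:600,:800])
    vv,uu=np.mgrid[0:480,0:640]
    P=(np.linalg.inv(K)@np.stack([uu.ravel(),vv.ravel(),np.ones(uu.size)]))*d.ravel()
    P=(T[:3,:3]@P+T[:3,3:]).T.reshape(480,640,3)
    f=p.astype(int)
    near=(np.hypot(P[...,0]-.507,P[...,1]-.038)<.13)&(d>0)
    red=near&(f[...,0]>130)&(f[...,1]<60)&(P[...,2]>.082)&(np.hypot(P[...,0]-.523,P[...,1])<.04)
    print(c,'red top',red.sum(),P[red].mean(0).round(4))
    bar=near&(P[...,2]>.085)&~red&(np.hypot(P[...,0]-.49,P[...,1]-.08)<.05)
    q=P[bar];print('bar',len(q),q.mean(0).round(4),q.min(0).round(3),q.max(0).round(3))
    t=q[q[:,2]>.098]; print('top',len(t)); print(t.mean(0).round(4) if len(t) else '')
    if len(t)>5:
        w,V=np.linalg.eigh(np.cov(t[:,:2].T));print('axis',V[:,1],np.sqrt(w)*3.46)
    for r in robot.tip_of(c,'selector_grip')[:1]+robot.look_for(c,'selector_grip')[:1]: print(r)
    pl=near&(abs(P[...,2]-.008)<.004)&(f.min(-1)>150)
    m=pl.astype(np.uint8)
    pts=P[pl][:,:2].astype(np.float32)
    print('rect',cv2.minAreaRect(pts),len(pts))
```

```text
scene red top 147 [0.5238 0.0012 0.089 ]
bar 368 [0.4911 0.0869 0.0996] [0.469 0.078 0.085] [0.52  0.092 0.108]
top 264
[0.4929 0.0859 0.1029]
axis [-0.9999516  -0.00983885] [0.01361802 0.04996268]
rect ((0.5256069898605347, 0.04360262304544449), (0.220840185880661, 0.19868570566177368), 89.76030731201172) 2923
top red top 60 [ 5.24e-01 -1.00e-04  8.84e-02]
bar 228 [0.4955 0.0859 0.1029] [0.472 0.079 0.085] [0.521 0.093 0.109]
top 214
[0.4967 0.0861 0.1036]
axis [-0.99997642 -0.0068676 ] [0.01361439 0.04892106]
rect ((0.5119203925132751, 0.04434935748577118), (0.11044740676879883, 0.2005838006734848), 19.44348907470703) 3208
```

View pics/topz.png

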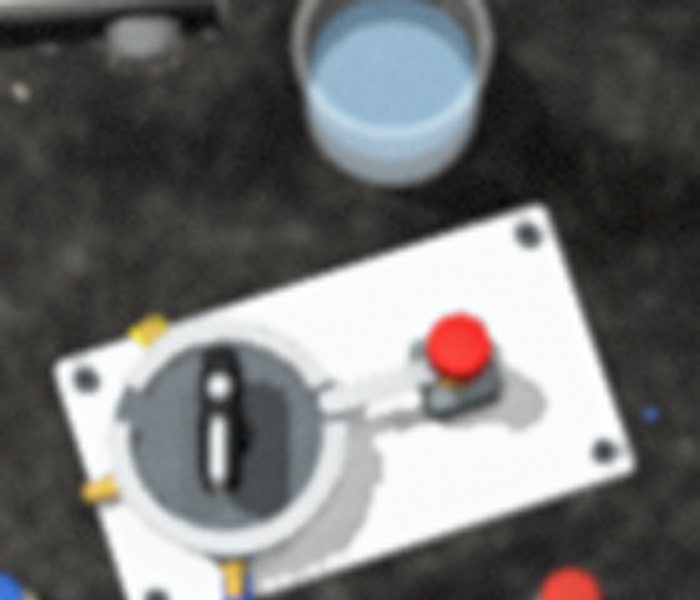

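View pics/scenez.png

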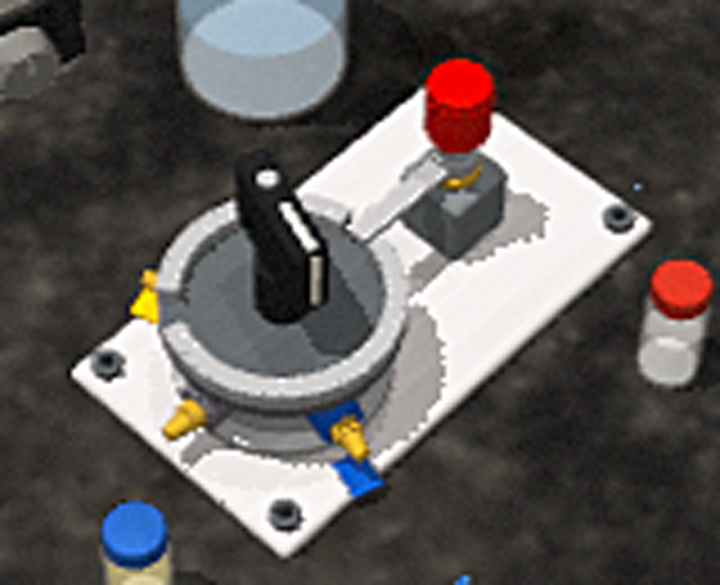

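Run:
```python
from h import *
c='top';p,d=robot.read_camera(c);K,T=pose(c)
for u,v in [(500,320),(490,310),(500,250),(480,325),(560,350),(450,340),(340,420),(500,400)]:
    print(u,v,unproj(K,T,u,v,d[v,u]).round(3))
from h import *
print(robot.read_state()['t'])
```

```text
500 320 [ 0.402 -0.304  0.091]
490 310 [ 0.424 -0.304  0.032]
500 250 [ 0.525 -0.305  0.102]
480 325 [ 0.398 -0.294  0.001]
560 350 [ 0.353 -0.445 -0.004]
450 340 [ 0.369 -0.236 -0.002]
340 420 [ 0.15  -0.06  -0.685]
500 400 [ 0.208 -0.566 -0.782]
1.05
```

```bash
python3 -m handwheel '0.07 0.15 0.01 0 0 0.15; 0.14 0.3 0.02 0 0 0.3; 0.21 0.45 0.03 0 0 0.45; 0.28 0.6 0.03 0 0 0.6; 0.35 0.75 0.03 0 0 0.75' -0.2 20
```

```text
t: 1.55
tool_pos: [0.2509, -0.3555, 0.2278]
orientation: [2.869, 1.278, 0.0]
force: [0.3, 0.4, 0.2]
opening: 0.0586
```

```bash
python3 -m handwheel '0.08 0.14 0 0 0 0.15; 0.16 0.28 0 0 0 0.3; 0.24 0.42 0 0 0 0.45; 0.32 0.56 0 0 0 0.6; 0.4 0.7 0 0 0 0.75'
python3 - <<'E'
from h import *
s=robot.read_state();Rm=R.from_rotvec(s['orientation']).as_matrix();print(s['tool_pos'],np.degrees(np.arctan2(Rm[1,0],Rm[0,0])),s['q'])
E
```

```text
t: 2.05
tool_pos: [0.3711, -0.1454, 0.2281]
orientation: [2.374, 2.056, 0.001]
force: [1.3, -1.2, 0.4]
opening: 0.0561
[ 0.37110067 -0.145363    0.22807845] 81.78620414620718 [-5.02146789e-01 -4.49270711e-01  1.99018274e+00 -1.12772045e-05
  1.59918888e+00 -3.58789708e-01]
```

```bash
python3 -m handwheel '0.1 0.1 0 0 0 0.12; 0.21 0.2 0 0 0 0.24; 0.31 0.3 0 0 0 0.36; 0.41 0.4 0 0 0 0.48; 0.51 0.487 0 0 0 0.6' && python3 -m handwheel '0 0 0 0 0 0; 0 0 0 0 0 0'
python3 - <<'E'
from h import *
s=robot.read_state();Rm=R.from_rotvec(s['orientation']).as_matrix();print(s['tool_pos'],np.degrees(np.arctan2(Rm[1,0],Rm[0,0])),s['q'])
K,T=pose('wrist',s);p,d=robot.read_camera('wrist');save('w1',p)
for q,z in [('lock_top',.09),('selector_grip',.092)]:
    for r in robot.tip_of('wrist',q)[:2]:
        v,u=r['at'];print(q,r['conf'],int(u),int(v),atz(K,T,u,v,z).round(4))
vv,uu=np.mgrid[0:480,0:640]
P=(np.linalg.inv(K)@np.stack([uu.ravel(),vv.ravel(),np.ones(uu.size)]))*d.ravel()
P=(T[:3,:3]@P+T[:3,3:]).T.reshape(480,640,3);f=p.astype(int)
red=(f[...,0]>130)&(f[...,1]<60)&(P[...,2]>.086)&(d>0);print(red.sum(),P[red].mean(0),P[red].min(0),P[red].max(0))
E
```

```text
t: 2.55
tool_pos: [0.5246, 0.0009, 0.2278]
orientation: [1.829, 2.554, 0.001]
force: [0.4, -0.2, 0.9]
opening: 0.0559
t: 2.75
tool_pos: [0.5234, -0.0005, 0.2271]
orientation: [-1.833, -2.55, 0.001]
force: [-0.9, -1.5, 0.5]
opening: 0.0556
[ 5.23390774e-01 -4.54317902e-04  2.27123776e-01] 108.58401206369248 [-9.86318445e-02 -7.98138205e-02  1.68654914e+00 -2.98946229e-04
  1.53620724e+00 -4.22973694e-01]
670 [ 5.26871096e-01 -1.41418841e-04  8.89002110e-02] [ 0.51577253 -0.0115126   0.08601993] [0.5383761  0.01125141 0.09146937]
```

View pics/w1.png

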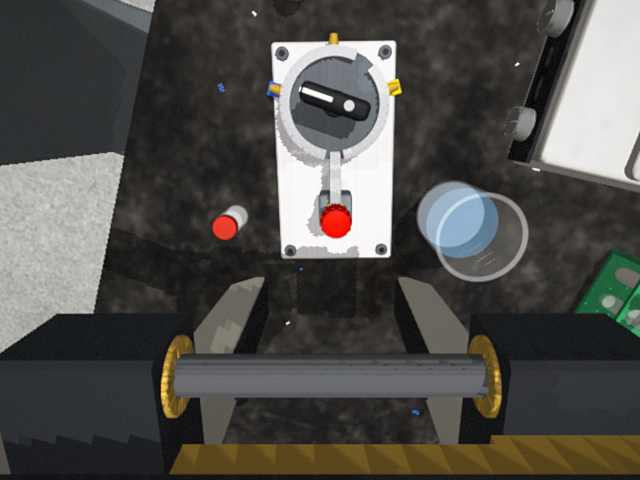

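The wrist view shows the red knob at (336,220), the bar at (335,101), and clear space on both jaw sides. I'll descend over the knob.

```bash
python3 -m handwheel '0.005 0.003 -0.15 0 0 0; 0.005 0.003 -0.3 0 0 0; 0.005 0.003 -0.43 0 0 0; 0.005 0.003 -0.51 0 0 0; 0.005 0.003 -0.55 0 0 0' && python3 -m handwheel '0 0 0 0 0 0; 0 0 0 0 0 0; 0 0 0 0 0 0; 0 0 0 0 0 0; 0 0 0 0 0 0' 0.9 30; python3 -m handwheel '0 0 0 0 0 0; 0 0 0 0 0 0; 0 0 0 0 0 0'
```

```text
t: 3.4
tool_pos: [0.5226, -0.0009, 0.0602]
orientation: [-1.836, -2.546, 0.003]
force: [0.8, -0.2, 1.1]
opening: 0.0563
t: 3.9
tool_pos: [0.5271, 0.0, 0.0644]
orientation: [1.833, 2.547, 0.005]
force: [4.0, 2.5, -0.0]
opening: 0.0234
t: 4.2
tool_pos: [0.527, 0.0, 0.0643]
orientation: [1.833, 2.547, 0.004]
force: [4.5, 1.1, 2.8]
opening: 0.0234
```

```bash
python3 -m handwheel '0 0 0.01 0 0 0; 0 0 0.02 0 0 0; 0 0 0.03 0 0 0; 0 0 0.036 0 0 0; 0 0 0.036 0 0 0'; python3 -m handwheel '0 0 0 0 0 0; 0 0 0 0 0 0'
```

```text
t: 4.7
tool_pos: [0.527, 0.0, 0.0745]
orientation: [1.833, 2.547, 0.004]
force: [9.5, 2.2, -4.2]
opening: 0.0237
t: 4.9
tool_pos: [0.527, 0.0, 0.0744]
orientation: [1.833, 2.547, 0.004]
force: [9.0, 1.3, -4.0]
opening: 0.0234
```

```bash
python3 -m handwheel '0 0 0.005 0 0 0; 0 0 0.007 0 0 0; 0 0 0.007 0 0 0'; python3 -m handwheel '0 0 -0.003 0 0 0; 0 0 -0.003 0 0 0; 0 0 -0.003 0 0 0; 0 0 -0.003 0 0 0' -0.2 20;  python3 -m handwheel '0 0 0.1 0 0 0; 0 0 0.25 0 0 0; 0 0 0.35 0 0 0; 0 0 0.35 0 0 0; 0 0 0.35 0 0 0'
python3 - <<'E'
from h import *
c='scene'
p,d=robot.read_camera(c);K,T=pose(c)
save('s2',cv2.resize(p[220:350,240:400],None,fx=4,fy=4))
vv,uu=np.mgrid[0:480,0:640]
P=(np.linalg.inv(K)@np.stack([uu.ravel(),vv.ravel(),np.ones(uu.size)]))*d.ravel()
P=(T[:3,:3]@P+T[:3,3:]).T.reshape(480,640,3);f=p.astype(int)
red=(f[...,0]>130)&(f[...,1]<60)&(d>0)&(np.hypot(P[...,0]-.525,P[...,1])<.03);print(red.sum(),np.percentile(P[red][:,2],[50,80,90,95,99]))
s=robot.read_state();K,T=pose('wrist',s);p,d=robot.read_camera('wrist');save('w2',p)
P=(np.linalg.inv(K)@np.stack([uu.ravel(),vv.ravel(),np.ones(uu.size)]))*d.ravel()
P=(T[:3,:3]@P+T[:3,3:]).T.reshape(480,640,3);f=p.astype(int)
red=(f[...,0]>130)&(f[...,1]<60)&(d>0)&(np.hypot(P[...,0]-.525,P[...,1])<.03);print(red.sum(),np.percentile(P[red][:,2],[50,80,90,95,99]))
bar=(P[...,2]>.096)&(P[...,2]<.112)&(d>0)&(np.hypot(P[...,0]-.495,P[...,1]-.086)<.035);q=P[bar]
w,V=np.linalg.eigh(np.cov(q[:,:2].T));print(q.mean(0),q.min(0),q.max(0),V[:,1])
E
```

```text
t: 5.2
tool_pos: [0.5267, 0.0001, 0.0746]
orientation: [1.833, 2.547, 0.004]
force: [16.7, 1.1, -20.4]
opening: 0.0234
t: 5.6
tool_pos: [0.5248, -0.0001, 0.0748]
orientation: [-1.835, -2.55, 0.0]
force: [0.2, -0.5, 0.1]
opening: 0.0508
t: 6.1
tool_pos: [0.5255, -0.0002, 0.1806]
orientation: [1.834, 2.549, 0.002]
force: [0.1, 0.3, -1.7]
opening: 0.0556
189 [0.09891754 0.10021273 0.10107914 0.10149772 0.10219312]
1049 [0.09886632 0.09944069 0.09977313 0.09999648 0.10037188]
[0.49710324 0.08379905 0.10236304] [0.47182752 0.07685663 0.09601739] [0.52224062 0.09120915 0.10549619] [-0.99997095 -0.0076224 ]
```

View pics/s2.png

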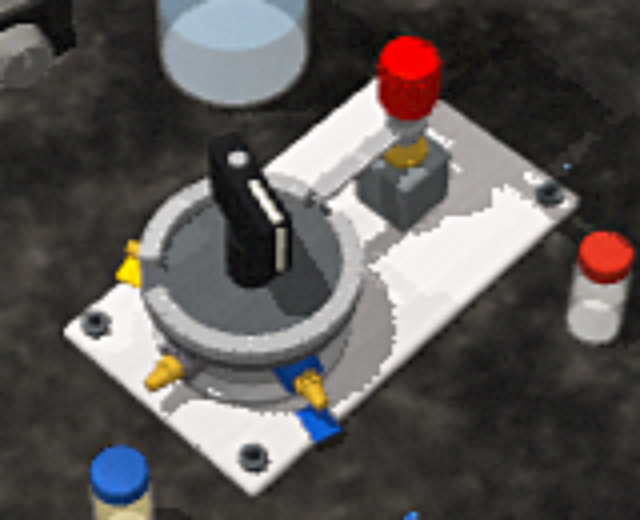

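View pics/w2.png

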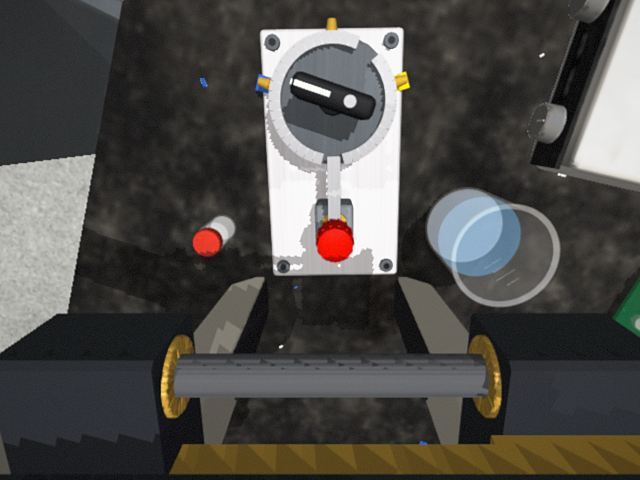

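```bash
python3 -m handwheel '-0.01 0.06 0 0 0 0.18; -0.03 0.12 0 0 0 0.36; -0.05 0.18 0 0 0 0.54; -0.07 0.24 0 0 0 0.72; -0.095 0.282 0 0 0 0.9'; python3 -m handwheel '0 0 0 0 0 0.18; 0 0 0 0 0 0.36; 0 0 0 0 0 0.54; 0 0 0 0 0 0.69; 0 0 0 0 0 0.69';python3 - <<'E'
from h import *
s=robot.read_state();Rm=R.from_rotvec(s['orientation']).as_matrix();print(s['tool_pos'],np.degrees(np.arctan2(Rm[1,0],Rm[0,0])),s['q'])
E
```

```text
t: 6.7
tool_pos: [0.495, 0.0854, 0.1776]
orientation: [-0.829, -3.027, 0.001]
force: [0.4, -0.8, 0.1]
opening: 0.0555
t: 7.2
tool_pos: [0.4953, 0.0844, 0.1778]
orientation: [0.005, -3.138, 0.0]
force: [0.0, -0.2, -0.1]
opening: 0.0557
[0.49532135 0.08442968 0.17781022] -179.815600926021 [ 6.67799192e-02 -1.09809805e-01  1.80486221e+00 -3.05679101e-05
  1.44971453e+00 -1.50723141e+00]
```

Next I'll descend 0.105 m to TCP z 0.073 and grip the bar.

```bash
python3 -m handwheel '0.005 0 -0.12 0 0 0; 0.005 0 -0.25 0 0 0; 0.005 0 -0.32 0 0 0; 0.005 0 -0.35 0 0 0; 0.005 0 -0.35 0 0 0' && python3 -m handwheel '0 0 0 0 0 0; 0 0 0 0 0 0; 0 0 0 0 0 0; 0 0 0 0 0 0; 0 0 0 0 0 0' 1 40; python3 -m handwheel '0 0 0 0 0 0; 0 0 0 0 0 0; 0 0 0 0 0 0'
```

```text
t: 7.7
tool_pos: [0.4963, 0.0843, 0.0728]
orientation: [-0.001, -3.138, 0.0]
force: [-0.1, 1.1, -0.0]
opening: 0.0559
t: 8.2
tool_pos: [0.4983, 0.0845, 0.0752]
orientation: [-0.002, 3.141, 0.0]
force: [0.8, 0.1, 0.4]
opening: 0.0203
t: 8.5
tool_pos: [0.4981, 0.085, 0.0749]
orientation: [-0.002, 3.141, 0.001]
force: [-0.6, 3.5, 2.8]
opening: 0.0133
```

Gripped at 13.3 mm. Now I'll turn it clockwise (−z).

```bash
python3 -m handwheel '0 0 0 0 0 -0.12; 0 0 0 0 0 -0.26; 0 0 0 0 0 -0.4; 0 0 0 0 0 -0.54; 0 0 0 0 0 -0.68'
python3 - <<'E'
from h import *
s=robot.read_state();Rm=R.from_rotvec(s['orientation']).as_matrix();print(s['tool_pos'],np.degrees(np.arctan2(Rm[1,0],Rm[0,0])),s['q'],s['wrist_torque'])
E
```

```text
t: 9.0
tool_pos: [0.4981, 0.0846, 0.0749]
orientation: [0.834, 3.029, 0.0]
force: [-0.6, 1.5, 4.7]
opening: 0.0136
[0.49805045 0.08456064 0.07492803] 149.22528692270814 [ 6.66554468e-02 -6.45957217e-03  1.90171415e+00 -9.44930028e-07
  1.24614428e+00 -9.67020518e-01] [0.35920879 0.11785471 0.01671836]
```

```bash
python3 -m handwheel '0 0 0 0 0 -0.16; 0 0 0 0 0 -0.32; 0 0 0 0 0 -0.48; 0 0 0 0 0 -0.64; 0 0 0 0 0 -0.8';python3 -m handwheel '0 0 0 0 0 -0.16; 0 0 0 0 0 -0.32; 0 0 0 0 0 -0.48; 0 0 0 0 0 -0.64; 0 0 0 0 0 -0.8'
python3 - <<'E'
from h import *
s=robot.read_state();Rm=R.from_rotvec(s['orientation']).as_matrix();print(s['tool_pos'],np.degrees(np.arctan2(Rm[1,0],Rm[0,0])),s['q'],s['wrist_torque'])
E
```

```text
t: 9.5
tool_pos: [0.4977, 0.0843, 0.0749]
orientation: [-1.73, -2.622, 0.001]
force: [-2.7, -0.0, 5.7]
opening: 0.0134
t: 10.0
tool_pos: [0.4973, 0.0842, 0.0749]
orientation: [-2.455, -1.959, 0.002]
force: [-5.9, 0.4, 7.4]
opening: 0.0134
[0.4973023  0.08424852 0.07492627] 77.18723739247905 [ 6.64559741e-02 -6.78015853e-03  1.90203761e+00 -4.52112666e-04
  1.24788588e+00  2.90225251e-01] [0.09184018 0.93569724 0.04806949]
```

```bash
python3 -m handwheel '0 0 0 0 0 -0.16; 0 0 0 0 0 -0.32; 0 0 0 0 0 -0.48; 0 0 0 0 0 -0.64; 0 0 0 0 0 -0.8' - 55;python3 -m handwheel '0 0 0 0 0 -0.06; 0 0 0 0 0 -0.12; 0 0 0 0 0 -0.16; 0 0 0 0 0 -0.16;  0 0 0 0 0 -0.16'
python3 - <<'E'
from h import *
s=robot.read_state();Rm=R.from_rotvec(s['orientation']).as_matrix();print(s['tool_pos'],np.degrees(np.arctan2(Rm[1,0],Rm[0,0])),s['q'],s['wrist_torque'])
E
```

```text
t: 10.5
tool_pos: [0.4969, 0.0845, 0.0749]
orientation: [-2.94, -1.105, 0.003]
force: [-7.6, 1.1, 10.3]
opening: 0.0134
t: 11.0
tool_pos: [0.4969, 0.0845, 0.0749]
orientation: [-3.001, -0.926, 0.004]
force: [-8.2, 1.2, 8.7]
opening: 0.0136
[0.49685997 0.08452487 0.07489424] 34.28037141111506 [ 6.66971403e-02 -6.94574338e-03  1.90226707e+00  6.24405919e-05
  1.24870820e+00  1.03916961e+00] [ 0.3688553  1.3158149 -0.0314597]
```

```bash
python3 -m handwheel '0 0 0 0 0 0; 0 0 0 0 0 0; 0 0 0 0 0 0; 0 0 0 0 0 0' -0.2 20;  python3 -m handwheel '0 0 0.1 0 0 0; 0 0 0.25 0 0 0; 0 0 0.35 0 0 0; 0 0 0.35 0 0 0; 0 0 0.35 0 0 0'
python3 - <<'E'
from h import *
vv,uu=np.mgrid[0:480,0:640]
s=robot.read_state();print(s['q'])
for c in ['scene','wrist']:
    p,d=robot.read_camera(c);K,T=pose(c,s)
    save('a_'+c,p if c=='wrist' else cv2.resize(p[220:350,240:400],None,fx=4,fy=4))
    P=(np.linalg.inv(K)@np.stack([uu.ravel(),vv.ravel(),np.ones(uu.size)]))*d.ravel()
    P=(T[:3,:3]@P+T[:3,3:]).T.reshape(480,640,3)
    bar=(P[...,2]>.096)&(P[...,2]<.112)&(d>0)&(np.hypot(P[...,0]-.495,P[...,1]-.086)<.035);q=P[bar]
    if len(q)>20:
        w,V=np.linalg.eigh(np.cov(q[:,:2].T));print(c,q.mean(0),V[:,1],np.degrees(np.arctan2(V[1,1],V[0,1])))
E
```

```text
t: 11.4
tool_pos: [0.4979, 0.0843, 0.0745]
orientation: [3.002, 0.926, -0.0]
force: [-0.5, 0.2, -0.1]
opening: 0.0411
t: 11.9
tool_pos: [0.4986, 0.0845, 0.1804]
orientation: [3.002, 0.926, 0.003]
force: [-1.1, -0.9, -0.7]
opening: 0.0555
[ 6.64554925e-02 -1.07866968e-01  1.79837007e+00 -6.75095141e-05
  1.44914037e+00  1.03908589e+00]
scene [0.49307644 0.08560465 0.10228999] [-0.8217463  -0.56985351] -145.259989042562
wrist [0.50042726 0.08528497 0.1038099 ] [-0.82642428 -0.56304788] -145.7331578292339
```

View pics/a_scene.png

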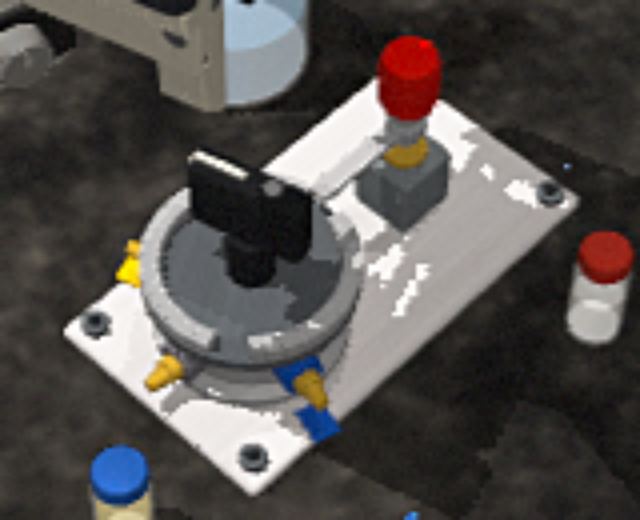

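View pics/a_wrist.png

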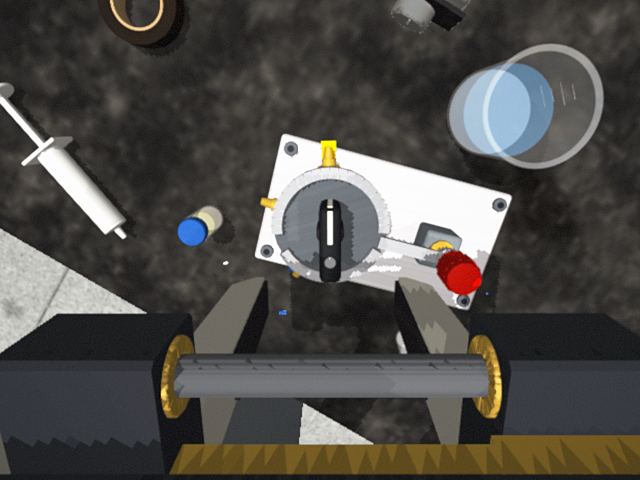

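```bash
python3 -m handwheel '0.01 -0.06 0 0 0 0.18; 0.03 -0.12 0 0 0 0.36; 0.05 -0.18 0 0 0 0.54; 0.07 -0.24 0 0 0 0.72; 0.095 -0.282 0 0 0 0.9'; python3 -m handwheel '0 0 0 0 0 0.18; 0 0 0 0 0 0.36; 0 0 0 0 0 0.54; 0 0 0 0 0 0.72; 0 0 0 0 0 0.75';python3 -m handwheel '0 0 0 0 0 0; 0 0 0 0 0 0';python3 - <<'E'
from h import *
s=robot.read_state();Rm=R.from_rotvec(s['orientation']).as_matrix();print(s['tool_pos'],np.degrees(np.arctan2(Rm[1,0],Rm[0,0])),s['q'])
E
```

```text
t: 12.5
tool_pos: [0.5254, -0.0011, 0.1775]
orientation: [-2.489, -1.913, 0.004]
force: [0.1, 0.6, -0.1]
opening: 0.0559
t: 13.0
tool_pos: [0.5253, -0.0001, 0.1777]
orientation: [-1.829, -2.55, 0.003]
force: [0.1, -0.7, -0.2]
opening: 0.056
t: 13.2
tool_pos: [0.526, -0.0001, 0.1789]
orientation: [-1.838, -2.546, 0.001]
force: [0.0, -0.0, 0.3]
opening: 0.0558
[ 5.26026940e-01 -5.11607283e-05  1.78878468e-01] 108.34365956009194 [-9.75965913e-02 -4.69431077e-02  1.74337458e+00  1.61723914e-05
  1.44640756e+00 -4.17756159e-01]
```

```bash
python3 -m handwheel '0.003 0 -0.12 0 0 0; 0.003 0 -0.24 0 0 0; 0.003 0 -0.31 0 0 0; 0.003 0 -0.345 0 0 0; 0.003 0 -0.345 0 0 0' && python3 -m handwheel '0 0 0 0 0 0; 0 0 0 0 0 0; 0 0 0 0 0 0; 0 0 0 0 0 0; 0 0 0 0 0 0' 0.9 30; python3 -m handwheel '0 0 0 0 0 0; 0 0 0 0 0 0; 0 0 0 0 0 0'; python3 -m handwheel '0 0 -0.01 0 0 0; 0 0 -0.02 0 0 0; 0 0 -0.03 0 0 0; 0 0 -0.036 0 0 0; 0 0 -0.036 0 0 0'; python3 -m handwheel '0 0 0 0 0 0; 0 0 0 0 0 0'
```

```text
t: 13.7
tool_pos: [0.526, 0.0, 0.0745]
orientation: [-1.835, -2.547, 0.003]
force: [0.8, 0.0, 0.1]
opening: 0.0561
t: 14.2
tool_pos: [0.5275, -0.0003, 0.0766]
orientation: [1.835, 2.55, -0.0]
force: [-0.2, 0.0, 2.3]
opening: 0.0231
t: 14.5
tool_pos: [0.5275, -0.0003, 0.0764]
orientation: [1.835, 2.55, 0.0]
force: [-1.5, -1.0, 3.8]
opening: 0.0235
t: 15.0
tool_pos: [0.5277, -0.0003, 0.0668]
orientation: [1.835, 2.55, -0.0]
force: [-7.9, -2.4, 16.3]
opening: 0.0233
t: 15.2
tool_pos: [0.5277, -0.0003, 0.0669]
orientation: [1.834, 2.55, -0.0]
force: [-8.2, -1.1, 16.8]
opening: 0.0234
```

```bash
python3 -m handwheel '0 0 -0.003 0 0 0; 0 0 -0.006 0 0 0; 0 0 -0.006 0 0 0'; python3 -m handwheel '0 0 0.006 0 0 0; 0 0 0.006 0 0 0; 0 0 0.006 0 0 0; 0 0 0.006 0 0 0; 0 0 0.006 0 0 0' -0.2 20;  python3 -m handwheel '0 0 0.1 0 0 0; 0 0 0.25 0 0 0; 0 0 0.4 0 0 0; 0 0 0.4 0 0 0; 0 0 0.4 0 0 0'
python3 - <<'E'
from h import *
vv,uu=np.mgrid[0:480,0:640]
s=robot.read_state()
for c in ['scene','wrist','top']:
    p,d=robot.read_camera(c);K,T=pose(c,s)
    save('b_'+c,cv2.resize(p[220:350,240:400],None,fx=4,fy=4) if c=='scene' else p)
    P=(np.linalg.inv(K)@np.stack([uu.ravel(),vv.ravel(),np.ones(uu.size)]))*d.ravel()
    P=(T[:3,:3]@P+T[:3,3:]).T.reshape(480,640,3);f=p.astype(int)
    bar=(P[...,2]>.096)&(P[...,2]<.112)&(d>0)&(np.hypot(P[...,0]-.495,P[...,1]-.086)<.035);q=P[bar]
    if len(q)>20:
        w,V=np.linalg.eigh(np.cov(q[:,:2].T));print(c,V[:,1],np.degrees(np.arctan2(V[1,1],V[0,1])))
    red=(f[...,0]>130)&(f[...,1]<60)&(d>0)&(np.hypot(P[...,0]-.525,P[...,1])<.03)&(P[...,2]<.12)
    if red.sum()>10: print(red.sum(),np.percentile(P[red][:,2],[50,80,90,95,99]))
    for q in ['beaker_250','vial_1']:
        print(q,[atz(K,T,r['at'][1],r['at'][0],0).round(3) for r in robot.tip_of(c,q)[:2]])
E
```

```text
t: 15.5
tool_pos: [0.5279, -0.0003, 0.0667]
orientation: [1.834, 2.55, -0.0]
force: [-14.9, -1.1, 31.6]
opening: 0.0233
t: 16.0
tool_pos: [0.5271, 0.0, 0.0648]
orientation: [-1.834, -2.55, 0.0]
force: [-0.7, 0.1, 0.1]
opening: 0.0545
t: 16.5
tool_pos: [0.5284, -0.0002, 0.1868]
orientation: [1.833, 2.548, 0.003]
force: [-0.7, -0.6, -1.6]
opening: 0.0557
scene [-0.82247311 -0.56880399] -145.33313366293174
189 [0.08881703 0.09037835 0.09101932 0.09140239 0.09225471]
beaker_250 [array([0.625, 0.027, 0.   ])]
vial_1 [array([ 0.442, -0.043,  0.   ]), array([0.434, 0.17 , 0.   ])]
wrist [-0.82526723 -0.56474242] -145.61559381062852
940 [0.09223784 0.09284688 0.09317454 0.09341202 0.09400752]
beaker_250 [array([0.643, 0.026, 0.   ]), array([0.518, 0.041, 0.   ])]
vial_1 [array([ 0.441, -0.044,  0.   ])]
top [-0.99044862 -0.13788231] -172.07467692608705
beaker_250 []
vial_1 [array([ 0.438, -0.04 ,  0.   ]), array([0.433, 0.17 , 0.   ])]
```

View pics/b_scene.png

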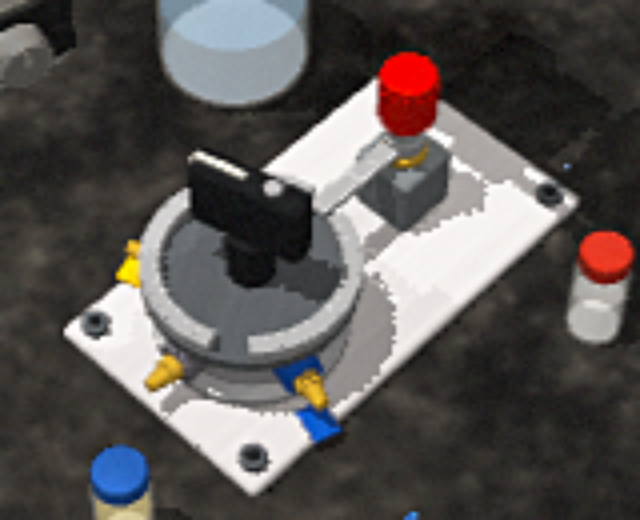

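View pics/b_wrist.png

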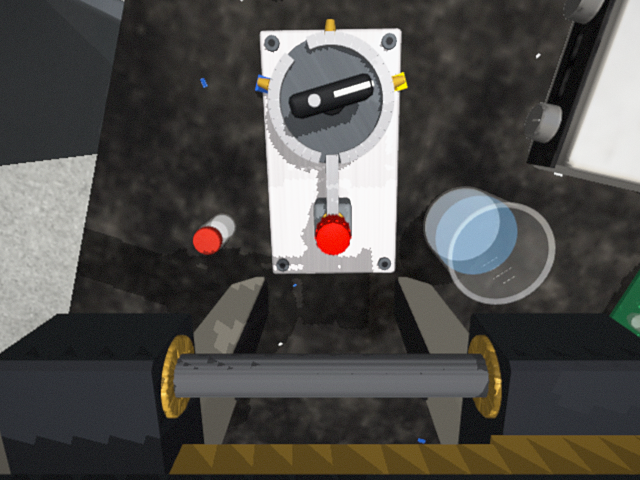

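Run:
```python
from h import *
vv,uu=np.mgrid[0:480,0:640]
for c in ['wrist','scene']:
    s=robot.read_state();p,d=robot.read_camera(c);K,T=pose(c,s)
    P=(np.linalg.inv(K)@np.stack([uu.ravel(),vv.ravel(),np.ones(uu.size)]))*d.ravel()
    P=(T[:3,:3]@P+T[:3,3:]).T.reshape(480,640,3);f=p.astype(int)
    red=(f[...,0]>130)&(f[...,1]<60)&(d>0)&(np.hypot(P[...,0]-.525,P[...,1])<.03)&(P[...,2]<.12)
    print(c,s['t'],s['tool_pos'],red.sum(),np.percentile(P[red][:,2],[50,80,95]))
```

```text
wrist 16.95 [ 5.26964046e-01 -8.65332801e-05  1.84581394e-01] 933 [0.08889209 0.0895456  0.09014247]
scene 17.0 [ 5.27080050e-01 -1.03134556e-04  1.84799916e-01] 188 [0.08888445 0.09060144 0.09164246]
```

With a fresh arm pose, both cameras put the knob top at 89–90 mm, so it's home. The bar is at the yellow port and the gripper is clear.

```bash
python3 -c "
from plant import robot
print(robot.close_job())"
```

```text
the job is handed in; nothing more can be done
None
```

The valve is switched to the yellow port and locked there, and I handed the job in at about 17 s. I pulled the lock knob up, turned the bar about 146° clockwise in a single grasp without needing to regrasp, and pushed the knob back down.

- **Lock out:** before I turned the bar, the knob top measured 100 mm and stayed there after I let go.
- **Bar at yellow:** after release it held at about 2.54 rad, within the clicked range of 2.49–2.60, and it was unchanged after locking.
- **Lock home:** the knob top measured 89–90 mm in both the scene and wrist cameras.
- **Bystanders:** both vials and the beaker are upright. Their positions agree with the start to within the networks' scatter: a few mm for the vials, about 10 mm for the beaker.
- **Forces:** the highest wrist force I read was about 35 N, while seating the knob.

**Checks that disagreed:**
- One wrist-camera reading put the knob top at 92 mm. It used an arm pose read before the arm had settled, and a fresh reading gave 89 mm.
- The top camera's last view was partly blocked by the arm, so its bar angle was unusable and it did not find the beaker. I relied on the scene and wrist cameras for both.

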